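# Find the unlocked breaker cover and reset the breaker

## Robot

A 6-joint arm with a two-finger parallel gripper is mounted at the origin on a cart in front of the work surface, level with it; the furniture and walls round the work are solid. World frame = base frame: x ahead of the robot, y to its left, z up, the work surface at z = 0. Lengths are in m, angles in rad, forces in N, time in s.
With the tool pointing down it reaches from about 0.325 to 0.775 m from the base axis. Payload 5.5 kg.
Tool frame: the origin (TCP) lies midway between the tips of the shut fingers; the grasp point (between the pads) lies 19 mm behind it (env.grip_depth is the distance from the TCP to the grasp point, in m); z points along the fingers, y is the line along which they close (so a half turn about z gives the same grasp; the last joint's range is limited). The gripper opens to 88 mm and grips with 3 to 60 N. Pads are 20 mm wide; open, the fingers measure 115 mm over their backs; the gripper's body (75 mm by 178 mm) begins 61 mm behind the grasp point.
Start: joints at [1.173, 0.091, 1.231, -0, 1.82, -0.057], TCP at [0.201, 0.566, 0.223] pointing down, gripper open.
Joint ranges: [-2.87, 2.87], [-0.86, 2.18], [0.17, 2.46], [-1.51, 4.65], [0.06, 2.69], [-2.65, 2.65]. Speed limits (rad/s): [2.57, 2.57, 3.01, 3.14, 3.14, 3.14].

## Interface

Orientations are given as a unit quaternion [w, x, y, z].
In Python, from plant import env gives the robot as it stands.
- The arm moves only by the shell command python3 -m inch 'ROWS' [FORCE]. ROWS is text: rows parted by semicolons, each of 7 numbers parted by spaces: the turn, a rotation vector about the tool's x, y, z in units of 180 degrees (1.0 is 180 degrees), then the shift along the tool's x, y, z in units of 0.25 m (1.0 is 0.25 m), then the closure, from 0 (fully open) to 1 (shut). A call has 1 to 12 rows; each row is the pose to reach, as a shift and turn from the pose commanded when the call began, along the tool's axes at that moment, turning the shorter way round; what a row does not reach only later rows make up. A row lasts 1/8 s, in which the tool goes at most 62.5 mm and 10.7 degrees, less where a joint would pass 70% of its speed; a pose out of reach is approached as far as the arm can. A call with a number of a shift or a turn outside -1 to 1 is refused whole. A call with a gripper value outside its range is refused whole. The fingers move at their own pace and stop on an object; FORCE is the grip in N (left out, the last holds). Time passes only in rows, so rows that repeat a pose let the fingers close. It gives the time, the measured TCP pose, the force, the opening and the grip force at its end, in the units of the state.
- env.get_state(): the state, without advancing time (a new reading comes with each control period).
- env.snapshot(name): name is "side" or "top"; returns (picture, depth): 384x512x3 uint8, red, green, blue; 384x512 float32, m along the optical axis (not along the pixel's ray), 0 where there is no reading.
- env.camera_model(name): a dict with "fx", "fy", "cx", "cy" (pixels), "k1" (the pictures are not rectified: a ray, as slopes to the right and down, at radius r is drawn at 1 + k1 r^2 times it, then the intrinsics apply), "R" (3x3) and "t" (3): a world point X has camera coordinates R X + t. Camera axes: x right, y down, z forward; pixel columns grow to the right and rows downward; lengths in m; the calibration is good to about 2 mm. A picture is of the moment at which its call begins. camera_model takes no time and is no camera call.
- env.close_job(): hands the job in; it is judged then, once.
The state is a dict: "time": time; "q": joint angles; "joint_velocities": joint speeds; "joint_efforts": joint torques, N m; "ee_pos": TCP position; "ee_rot": TCP orientation; "contact_force": force on the tool from outside, world axes, zero at the start; "torque": the same for the moment, N m; "finger_gap": finger opening in m; "grip_force": force on a finger pad.
Only numpy, scipy, OpenCV 4.12 (cv2) and the standard library are available. Lean on these libraries where they do the work, as an engineer would, in place of code of your own. Each camera call takes 0.05 s, during which the arm holds its last target. There are 200 camera calls.

## Task

Under one of the four identical covers of the bench supply box is the breaker to be reset; that cover is the only one left unlocked. Press with a fingertip on the rear end of the covers (the end with black grip strips), one after another and without forcing them, until one rocks; push that cover over until it is fully open, then press the white breaker button in its bay fully in and leave the cover open. Nothing is to be picked up: leave the loose things round the box where they are.

Things in the scene. Friction and masses are not known exactly. Their poses are not given: they have to be found in the camera images.
- supply_box: Fixed grey bench supply box, 134 mm deep (its x, front to back) x 276 mm long (its y, to the left) x 85 mm high; front with four round sockets. Origin: centre of its underside on the worktop. In its top, flush, four identical aluminium covers at y = +96, +32, -32, -96 mm. Three are locked from inside and rigid; one, different each time and not to be told by sight, is free.
- pin_line (a point): Fixed point of the box on the covers' common pin line (along the box's y axis), midway between the covers: box x = +12 mm, 83.5 mm above the worktop. Each cover is 115 mm long, 56 mm wide, 3 mm thick: 70 mm lie in front of the pin, 46 mm behind it. The bays below are 58 mm wide; the rear frame begins 48 mm behind the pin line, the front frame 72 mm in front of it.
- cover_1 (a joint): Angle of the leftmost cover (rad): 0 closed and flush, 1.9 fully open at its stop, leaning 19 deg back past upright. As it grows the rear part dips into the box and the front part rises. Slight hinge friction, no spring: if free, 2 to 4 N on its grip strips rock it and it stays at any angle where it is left; if locked its rubber-faced bolt gives 1 to 2 mm.
- press_1 (a point): Centre of the three black grip strips on the leftmost cover's rear part, on its top face, 28 mm behind the pin line; when closed at box x = +40 mm, y = +96 mm, 85 mm above the worktop; moves with the cover. A fingertip can follow the free cover at least 25 mm down into the bay there.
- cover_2 (a joint): Angle of the second from the left cover (rad): 0 closed and flush, 1.9 fully open at its stop, leaning 19 deg back past upright. As it grows the rear part dips into the box and the front part rises. Slight hinge friction, no spring: if free, 2 to 4 N on its grip strips rock it and it stays at any angle where it is left; if locked its rubber-faced bolt gives 1 to 2 mm.
- press_2 (a point): Centre of the three black grip strips on the second from the left cover's rear part, on its top face, 28 mm behind the pin line; when closed at box x = +40 mm, y = +32 mm, 85 mm above the worktop; moves with the cover. A fingertip can follow the free cover at least 25 mm down into the bay there.
- cover_3 (a joint): Angle of the third from the left cover (rad): 0 closed and flush, 1.9 fully open at its stop, leaning 19 deg back past upright. As it grows the rear part dips into the box and the front part rises. Slight hinge friction, no spring: if free, 2 to 4 N on its grip strips rock it and it stays at any angle where it is left; if locked its rubber-faced bolt gives 1 to 2 mm.
- press_3 (a point): Centre of the three black grip strips on the third from the left cover's rear part, on its top face, 28 mm behind the pin line; when closed at box x = +40 mm, y = -32 mm, 85 mm above the worktop; moves with the cover. A fingertip can follow the free cover at least 25 mm down into the bay there.
- cover_4 (a joint): Angle of the rightmost cover (rad): 0 closed and flush, 1.9 fully open at its stop, leaning 19 deg back past upright. As it grows the rear part dips into the box and the front part rises. Slight hinge friction, no spring: if free, 2 to 4 N on its grip strips rock it and it stays at any angle where it is left; if locked its rubber-faced bolt gives 1 to 2 mm.
- press_4 (a point): Centre of the three black grip strips on the rightmost cover's rear part, on its top face, 28 mm behind the pin line; when closed at box x = +40 mm, y = -96 mm, 85 mm above the worktop; moves with the cover. A fingertip can follow the free cover at least 25 mm down into the bay there.
- reset_1 (a joint): Travel of the breaker button under the leftmost cover (m): 0 tripped (standing out), 0.007 fully pressed in. It moves straight down, needs about 3 N and stays where it is pushed.
- button_1 (a point): Centre of the top of the white breaker button (24 mm diameter) under the leftmost cover: box x = -26 mm, y = +96 mm, 74 mm above the worktop (11 mm below the rim) standing out, 67 mm when in. With the cover fully open the clear opening round it is 58 mm along y, 60 mm along x. Top of the steel bezel round it: 66 mm above the worktop.
- reset_2 (a joint): Travel of the breaker button under the second from the left cover (m): 0 tripped (standing out), 0.007 fully pressed in. It moves straight down, needs about 3 N and stays where it is pushed.
- button_2 (a point): Centre of the top of the white breaker button (24 mm diameter) under the second from the left cover: box x = -26 mm, y = +32 mm, 74 mm above the worktop (11 mm below the rim) standing out, 67 mm when in. With the cover fully open the clear opening round it is 58 mm along y, 60 mm along x. Top of the steel bezel round it: 66 mm above the worktop.
- reset_3 (a joint): Travel of the breaker button under the third from the left cover (m): 0 tripped (standing out), 0.007 fully pressed in. It moves straight down, needs about 3 N and stays where it is pushed.
- button_3 (a point): Centre of the top of the white breaker button (24 mm diameter) under the third from the left cover: box x = -26 mm, y = -32 mm, 74 mm above the worktop (11 mm below the rim) standing out, 67 mm when in. With the cover fully open the clear opening round it is 58 mm along y, 60 mm along x. Top of the steel bezel round it: 66 mm above the worktop.
- reset_4 (a joint): Travel of the breaker button under the rightmost cover (m): 0 tripped (standing out), 0.007 fully pressed in. It moves straight down, needs about 3 N and stays where it is pushed.
- button_4 (a point): Centre of the top of the white breaker button (24 mm diameter) under the rightmost cover: box x = -26 mm, y = -96 mm, 74 mm above the worktop (11 mm below the rim) standing out, 67 mm when in. With the cover fully open the clear opening round it is 58 mm along y, 60 mm along x. Top of the steel bezel round it: 66 mm above the worktop.
- vial_black_cap: Loose glass vial with black cap, 28 mm diameter, 60 mm high, standing near the box's left end. Origin: centre of its underside. To be left where it is.
- red_cap: Loose red bottle cap, 53 mm diameter, 25 mm high, behind the box. Origin: centre of its underside. To be left where it is.
- black_tape: Loose roll of black tape, 58 mm diameter, 19 mm high, lying behind the box. Origin: centre of its underside. To be left where it is.
- fitters_screwdriver: Loose screwdriver with orange handle, 218 mm long, 28 mm thick, lying in front of the box. Origin: centre of its underside. To be left where it is.
- filter_disc: Loose blue syringe filter, 26 mm diameter, 18 mm high, in front of the box near its right end. Origin: centre of its underside. To be left where it is.

How it is judged:
On the way, in this order (a step that is already met when the one before it is completed fails the run):
1. the unlocked cover has been rocked (more than 0.2 rad) (value of joint any of cover_1, cover_2, cover_3, cover_4 above 0.2 rad), for 0.1 s.
2. that cover is open (more than 1.6 rad) (value of joint any of cover_1, cover_2, cover_3, cover_4 above 1.6 rad), for 0.1 s.
3. with the cover open, its breaker button has been pressed in (more than 5.5 mm) (((value of joint cover_1 above 1.6 rad and value of joint reset_1 above 0.0055 m) or (value of joint cover_2 above 1.6 rad and value of joint reset_2 above 0.0055 m) or (value of joint cover_3 above 1.6 rad and value of joint reset_3 above 0.0055 m) or (value of joint cover_4 above 1.6 rad and value of joint reset_4 above 0.0055 m))), for 0.1 s.
At the end, for the whole second after the job is handed in: The unlocked cover stands open (more than 1.6 of 1.9 rad) and the breaker button in its bay is in (more than 5.5 of 7 mm) (((value of joint cover_1 above 1.6 rad and value of joint reset_1 above 0.0055 m) or (value of joint cover_2 above 1.6 rad and value of joint reset_2 above 0.0055 m) or (value of joint cover_3 above 1.6 rad and value of joint reset_3 above 0.0055 m) or (value of joint cover_4 above 1.6 rad and value of joint reset_4 above 0.0055 m))); the robot touches nothing.
It fails at once if a cover is forced (more than 80 N between it and the fingers) (contact force between any of cover_1, cover_2, cover_3, cover_4 and the fingers above 80 N).
It fails at once if a loose thing round the box is moved more than 30 mm or lifted (distance of any of vial_black_cap, red_cap, black_tape, fitters_screwdriver, filter_disc from where it was at the start of the episode above 0.03 m).
It also fails if it takes over 51 s, if anything falls off the work surface, if the arm or the gripper's body presses on something with over 40 N, if the wrist force passes 120 N, or if a joint passes its speed limit or range.

## Working session

There is one attempt and no reset: what is moved stays moved. The work goes in short steps, Python scripts to look and compute and a shell command to move; the robot and the scene stay as the last step left them, time stands still between calls to the robot, and variables do not carry over. Pictures are saved under pics/ and viewed, at most 10 in all, crops included, and the job is handed in when it is done.

```bash
mkdir -p pics; ls
python3 - <<'E'
from plant import env
import cv2,numpy as np
for n in("top","side"):
    p,d=env.snapshot(n); cv2.imwrite(f"pics/{n}0.png",p[:,:,::-1]); np.savez(f"{n}0.npz",p=p,d=d)
    print(n,env.camera_model(n))
s=env.get_state(); print(s)
E
```

```text
pics
top {'fx': 448.6598366231676, 'fy': 448.6598366231676, 'cx': 262.17888309144377, 'cy': 188.81000065700255, 'k1': 0.029659297080425303, 'R': array([[ 0.04930868, -0.99877644, -0.00377731],
       [-0.9727502 , -0.04716526, -0.22700769],
       [ 0.22655177,  0.01486783, -0.97388564]]), 't': array([-0.18580404,  0.54816921,  0.82367656])}
side {'fx': 464.0605326509236, 'fy': 464.0605326509236, 'cx': 259.93032298090475, 'cy': 190.3121130644977, 'k1': -0.14676985432669612, 'R': array([[ 0.99600327, -0.08896387,  0.00793166],
       [-0.03079715, -0.42543096, -0.90446671],
       [ 0.08383923,  0.90060753, -0.42647046]]), 't': array([-0.5445641 ,  0.02782474,  1.0041504 ])}
{'time': 0.1, 'q': array([ 1.17331156e+00,  9.17272318e-02,  1.23173399e+00, -6.32283129e-06,
        1.81978217e+00, -5.67135452e-02]), 'joint_velocities': array([ 0.00033709, -0.00096384, -0.0022627 ,  0.00178381, -0.00203234,
       -0.00050105]), 'joint_efforts': array([ 2.77414823e-03, -4.47859704e+01, -4.07567203e+01,  6.99295755e-02,
        2.84937612e-02, -9.13219196e-05]), 'ee_pos': array([0.2004407 , 0.56525826, 0.22167145]), 'ee_rot': array([-1.82847632e-04,  1.69563095e-01,  9.85518988e-01, -8.04866247e-04]), 'contact_force': array([ 0.02139193, -0.20152449, -0.35612943]), 'torque': array([-0.01509786,  0.03772472, -0.03588023]), 'grip_force': 0.0, 'finger_gap': 0.0874762609487112}
```

View pics/top0.png

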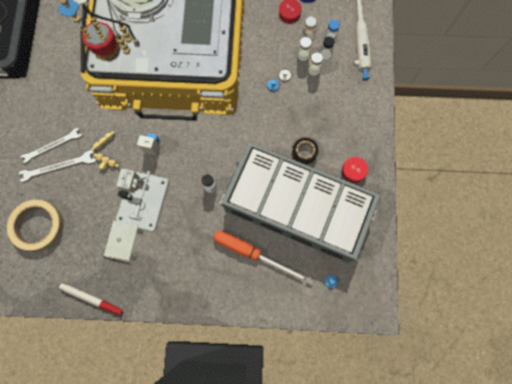

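View pics/side0.png

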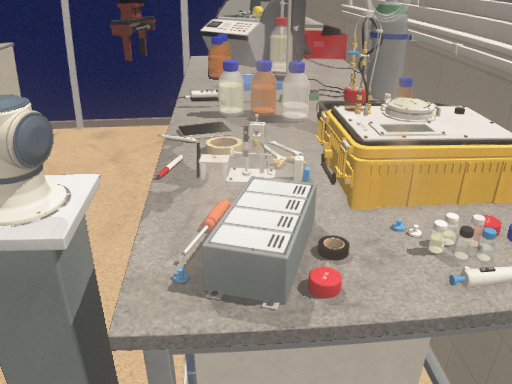

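The top view shows the box with top corners near (251,147), (377,205), (357,258) and (224,205). The grip strips are on the upper (rear) side. The tape is at (305,150), red cap at (355,168), vial at (208,183), screwdriver from (215,240) to (310,282), and filter at (332,282).

```bash
cat > h.py <<'E'
from plant import env
import numpy as np,cv2
def cloud(n,d):
    m=env.camera_model(n);h,w=d.shape
    K=np.array([[m['fx'],0,m['cx']],[0,m['fy'],m['cy']],[0,0,1]])
    uv=np.stack(np.meshgrid(np.arange(w),np.arange(h)),-1).reshape(-1,1,2).astype(float)
    s=cv2.undistortPoints(uv,K,np.array([m['k1'],0,0,0,0])).reshape(h,w,2)
    c=np.dstack([s*d[...,None],d])
    return (c-m['t'])@m['R']
E
python3 - <<'E'
from h import *
for n,(u0,u1,v0,v1) in (("top",(215,390,135,270)),("side",(200,325,170,310))):
    d=np.load(n+"0.npz")['d'];X=cloud(n,d)
    P=X[v0:v1,u0:u1].reshape(-1,3);D=d[v0:v1,u0:u1].ravel()
    S=P[(D>0)&(abs(P[:,2]-.085)<.008)]
    (c,sz,a)=cv2.minAreaRect((S[:,:2]*1000).astype(np.float32))
    print(n,len(S),np.median(S[:,2]),c,sz,a)
    if n=="top":
        for nm,(u,v) in dict(tape=(305,142),cap=(355,168),vial=(208,183),filt=(332,282),handle=(235,245)).items(): print(nm,X[v,u])
E
```

```text
top 9471 0.08474254464116802 (536.2246704101562, -233.59852600097656) (276.04986572265625, 134.6556854248047) 69.8491439819336
tape [ 0.67575025 -0.24456503  0.01168049]
cap [ 0.61898114 -0.34877514  0.02540877]
vial [ 0.5635489  -0.05076858  0.06124829]
filt [ 0.38468968 -0.30512725  0.01925716]
handle [ 0.44714289 -0.10966501  0.02673292]
side 6252 0.08453238996231369 (535.0294799804688, -234.3840789794922) (277.7252502441406, 134.54586791992188) 69.85885620117188
```

```bash
cat >> h.py <<'E'
C=np.array([.5357,-.2340]);A=np.deg2rad(-20.15)
BX=np.array([np.cos(A),np.sin(A)]);BY=np.array([-BX[1],BX[0]])
def w(bx,by,z): return np.r_[C+bx*BX+by*BY,z]
from scipy.spatial.transform import Rotation as Ro
def go(*t):
    s=env.get_state();q=s['ee_rot'];R=Ro.from_quat(np.r_[q[1:],q[0]])
    p=s['ee_pos']-np.r_[C,0]
    print('box coords mm',p[:2]@BX*1e3,p[:2]@BY*1e3,p[2]*1e3,'F',s['contact_force'].round(1),'t',s['time'])
    want=Ro.from_matrix(np.c_[np.r_[-BX,0],np.r_[BY,0],[0,0,-1]])
    print('turn',((R.inv()*want).as_rotvec()/np.pi).round(4))
    for a in t: print(a,(R.inv().apply(w(*a)-s['ee_pos'])/.25).round(3))
E
python3 -m inch '0 0 0.0036 -0.83 -0.73 0 1;0 0 0.0036 -0.83 -0.73 0 1;0 0 0.0036 -0.83 -0.73 0 1;0 0 0.0036 -0.83 -0.73 0 1;0 0 0.0036 -0.83 -0.73 0 1'
python3 -m inch '0 0 0 -0.83 -0.73 0 1;0 0 0 -0.83 -0.73 0 1;0 0 0 -0.83 -0.73 0 1;0 0 0 -0.83 -0.73 0 1;0 0 0 -0.83 -0.73 0 1;0 0 0 -0.83 -0.73 0 1'
python3 -c "
from h import *
go((.04,.096,.13),(.04,.096,.09))"
```

```text
time: 0.72
ee_pos: [0.3361, 0.3216, 0.2225]
ee_rot: [0.0, 0.177, 0.984, -0.0]
contact_force: [0.2, 0.5, -0.3]
finger_gap: 0.0411
grip_force: 0.0
time: 1.48
ee_pos: [0.4672, 0.0797, 0.2219]
ee_rot: [-0.001, 0.177, 0.984, -0.0]
contact_force: [-0.6, 0.2, -0.5]
finger_gap: 0.0006
grip_force: 0.0
box coords mm -172.3555338697297 270.9440395075332 221.85953437050551 F [-0.6  0.2 -0.5] t 1.475
turn [-0.0002 -0.0004 -0.0013]
(0.04, 0.096, 0.13) [-0.853 -0.696  0.367]
(0.04, 0.096, 0.09) [-0.853 -0.696  0.527]
```

```bash
python3 -m inch '0 0 -0.001 -0.85 -0.696 0 1;0 0 -0.001 -0.85 -0.696 0 1;0 0 -0.001 -0.85 -0.696 0 1;0 0 -0.001 -0.85 -0.696 0.2 1;0 0 -0.001 -0.85 -0.696 0.4 1;0 0 -0.001 -0.85 -0.696 0.5 1;0 0 -0.001 -0.85 -0.696 0.5 1;0 0 -0.001 -0.85 -0.696 0.5 1'
python3 -c "
from h import *
go((.04,.096,.085))"
```

```text
time: 2.48
ee_pos: [0.6072, -0.1542, 0.0999]
ee_rot: [0.001, 0.173, 0.985, 0.0]
contact_force: [0.3, 0.7, 0.5]
finger_gap: 0.0005
grip_force: 0.0
box coords mm 39.593732964992626 99.54065239498989 99.8584008113852 F [0.3 0.7 0.5] t 2.475
turn [0.0001 0.0007 0.0013]
(0.04, 0.096, 0.085) [-0.001 -0.014  0.059]
```

```bash
python3 -m inch '0 0 0 0 -0.014 0.04 1;0 0 0 0 -0.014 0.055 1;0 0 0 0 -0.014 0.06 1;0 0 0 0 -0.014 0.064 1;0 0 0 0 -0.014 0.064 1'
```

```text
time: 3.1
ee_pos: [0.6054, -0.1586, 0.082]
ee_rot: [0.0, 0.174, 0.985, 0.0]
contact_force: [0.3, 0.5, 2.1]
finger_gap: 0.0005
grip_force: 1.1
```

```bash
python3 -m inch '0 0 0 0 0 0.004 1;0 0 0 0 0 0.008 1;0 0 0 0 0 0.008 1'
```

```text
time: 3.48
ee_pos: [0.6051, -0.1585, 0.0794]
ee_rot: [-0.0, 0.174, 0.985, 0.0]
contact_force: [0.1, 1.4, 2.2]
finger_gap: 0.0008
grip_force: 0.9
```

Cover 1 gives way with only 2 N, so it is the free one. I'll follow it down.

```bash
python3 -m inch '0 0 0 0 0 0.015 1;0 0 0 0 0 0.03 1;0 0 0 0 0 0.045 1;0 0 0 0 0 0.06 1;0 0 0 0 0 0.075 1;0 0 0 0 0 0.085 1;0 0 0 0 0 0.085 1'
python3 - <<'E'
from h import *
go((.04,.096,.058),(.04,.096,.185),(-.085,.096,.185),(-.085,.096,.115),(.022,.096,.115))
p,d=env.snapshot("side");cv2.imwrite("pics/s1.png",cv2.resize(p[150:330,180:350,::-1],None,fx=3,fy=3))
E
```

```text
time: 4.35
ee_pos: [0.605, -0.1585, 0.0578]
ee_rot: [-0.0, 0.174, 0.985, 0.0]
contact_force: [0.5, 0.7, -1.0]
finger_gap: 0.0006
grip_force: 0.2
box coords mm 39.02145234421412 94.69527405016504 57.78161253448595 F [ 0.5  0.7 -1. ] t 4.35
turn [-0.     -0.0003  0.0009]
(0.04, 0.096, 0.058) [-0.004  0.005 -0.001]
(0.04, 0.096, 0.185) [-0.003  0.005 -0.509]
(-0.085, 0.096, 0.185) [ 0.497  0.007 -0.508]
(-0.085, 0.096, 0.115) [ 0.496  0.007 -0.228]
(0.022, 0.096, 0.115) [ 0.068  0.005 -0.229]
```

View pics/s1.png

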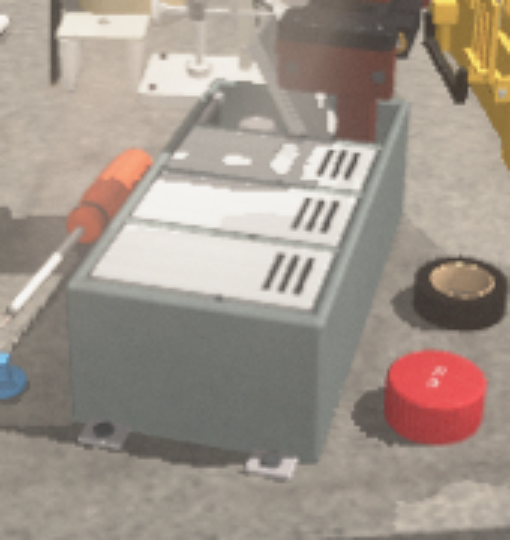

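The left cover stands at roughly 1.1 rad, with the fingertip down in its rear bay at about (355,125) in the crop. Next I go up, over to the front, and push it back.

```bash
python3 -m inch '0 0 0 0 0 -0.25 1;0 0 0 0 0.006 -0.51 1;0 0 0 0 0.006 -0.51 1;0 0 0 0.25 0.006 -0.51 1;0 0 0 0.5 0.006 -0.51 1;0 0 0 0.5 0.006 -0.51 1;0 0 0 0.5 0.006 -0.36 1;0 0 0 0.5 0.006 -0.23 1;0 0 0 0.5 0.006 -0.23 1'
python3 -c "
from h import *
go((-.04,.096,.115),(.0,.096,.115),(.006,.096,.115))"
```

```text
time: 5.52
ee_pos: [0.4872, -0.1142, 0.1125]
ee_rot: [-0.003, 0.174, 0.985, 0.0]
contact_force: [-0.5, 0.5, 0.4]
finger_gap: 0.0004
grip_force: 0.0
box coords mm -86.82636108857521 95.74234585347384 112.48043560549691 F [-0.5  0.5  0.4] t 5.525
turn [-0.0001 -0.002   0.0008]
(-0.04, 0.096, 0.115) [-0.187  0.001 -0.011]
(0.0, 0.096, 0.115) [-0.347  0.    -0.012]
(0.006, 0.096, 0.115) [-0.371  0.    -0.012]
```

```bash
python3 -m inch '0 0 0 -0.1 0 -0.01 1;0 0 0 -0.15 0 -0.01 1;0 0 0 -0.19 0 -0.01 1;0 0 0 -0.23 0 -0.01 1;0 0 0 -0.27 0 -0.01 1;0 0 0 -0.31 0 -0.01 1;0 0 0 -0.35 0 -0.01 1;0 0 0 -0.37 0 -0.01 1;0 0 0 -0.37 0 -0.01 1'
python3 -c "
from h import *
go((.01,.096,.115))"
```

```text
time: 6.65
ee_pos: [0.5754, -0.1462, 0.1181]
ee_rot: [-0.0, 0.174, 0.985, -0.0]
contact_force: [0.8, 0.1, 0.8]
finger_gap: 0.0003
grip_force: 0.0
box coords mm 7.043022253768828 96.09509526854838 118.0958853197549 F [0.8 0.1 0.8] t 6.65
turn [-0.     -0.0001  0.0009]
(0.01, 0.096, 0.115) [-0.012 -0.     0.012]
```

```bash
python3 -m inch '0 0 0 -0.008 0 0 1;0 0 0 -0.016 0 0 1;0 0 0 -0.016 0 0 1'
```

```text
time: 7.02
ee_pos: [0.5789, -0.1475, 0.1184]
ee_rot: [0.0, 0.174, 0.985, -0.0]
contact_force: [-0.3, 1.1, -0.7]
finger_gap: 0.0009
grip_force: 0.2
```

```bash
python3 -m inch '0 0 0 -0.006 0 0 1;0 0 0 -0.01 0 0 1;0 0 0 -0.01 0 0 1'
python3 - <<'E'
from h import *
go((-.026,.096,.115),(-.026,.096,.08),(-.026,.096,.067))
p,d=env.snapshot("side");cv2.imwrite("pics/s2.png",cv2.resize(p[120:330,180:350,::-1],None,fx=2.8,fy=2.8))
E
```

```text
time: 7.4
ee_pos: [0.58, -0.1478, 0.1182]
ee_rot: [-0.002, 0.174, 0.985, 0.0]
contact_force: [-6.4, 2.0, 2.0]
finger_gap: 0.0006
grip_force: 3.7
box coords mm 11.85731362587311 96.1463326654388 118.2285042224909 F [-6.4  2.   2. ] t 7.4
turn [-0.     -0.0012  0.0009]
(-0.026, 0.096, 0.115) [ 0.151 -0.     0.013]
(-0.026, 0.096, 0.08) [ 0.151 -0.     0.153]
(-0.026, 0.096, 0.067) [ 0.151 -0.     0.205]
```

View pics/s2.png

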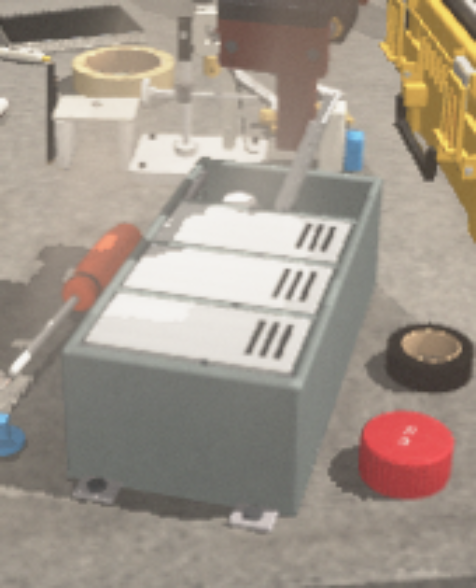

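The cover is at its stop: 6.4 N, leaning back past upright at about (310,150). The white button shows in the bay at (238,200). Now I press it.

```bash
python3 -m inch '0 0 0 0.151 0 0 1;0 0 0 0.151 0 0 1;0 0 0 0.151 0 0.1 1;0 0 0 0.151 0 0.15 1;0 0 0 0.151 0 0.17 1;0 0 0 0.151 0 0.185 1;0 0 0 0.151 0 0.195 1;0 0 0 0.151 0 0.195 1'
python3 -c "
from h import *
go((-.026,.096,.067))"
```

```text
time: 8.45
ee_pos: [0.5462, -0.1355, 0.07]
ee_rot: [0.0, 0.174, 0.985, -0.0]
contact_force: [0.2, 0.0, 1.6]
finger_gap: 0.0007
grip_force: 0.4
box coords mm -24.10807416059369 96.04907944623562 70.00085237281488 F [0.2 0.  1.6] t 8.45
turn [-0.      0.0003  0.0009]
(-0.026, 0.096, 0.067) [ 0.008 -0.     0.012]
```

```bash
python3 -m inch '0 0 0 0 0 0.006 1;0 0 0 0 0 0.012 1;0 0 0 0 0 0.016 1;0 0 0 0 0 0.016 1'
```

```text
time: 8.95
ee_pos: [0.5462, -0.1355, 0.0673]
ee_rot: [0.001, 0.174, 0.985, -0.0]
contact_force: [-2.8, 0.7, 7.5]
finger_gap: 0.0005
grip_force: 4.1
```

```bash
python3 -m inch '0 0 0 0 0 0.004 1;0 0 0 0 0 0.006 1;0 0 0 0 0 0.006 1'
```

```text
time: 9.32
ee_pos: [0.5463, -0.1356, 0.0672]
ee_rot: [0.001, 0.174, 0.985, -0.0]
contact_force: [-5.8, 2.1, 14.1]
finger_gap: 0.0002
grip_force: 7.2
```

```bash
python3 -m inch '0 0 0 0.02 0 -0.06 1;0 0 0 0.03 0 -0.2 1;0 0 0 0.1 0 -0.4 1;0 0 0 0.25 0 -0.6 1;0 0 0 0.4 0 -0.6 1;0 0 0 0.4 0 -0.6 1;0 0 0 0.4 0 -0.6 1'
python3 - <<'E'
from h import *
go()
p,d=env.snapshot("side");cv2.imwrite("pics/s3.png",cv2.resize(p[120:330,180:350,::-1],None,fx=2.8,fy=2.8))
X=cloud("side",d)[150:260,225:325].reshape(-1,3);q=X-np.r_[C,0];b=np.c_[q[:,:2]@BX,q[:,:2]@BY,q[:,2]]*1e3
m=(abs(b[:,1]-80)<50)&(b[:,2]>95)&(b[:,2]<160)&(b[:,0]>0)&(b[:,0]<50);print(m.sum(),np.polyfit(b[m,2],b[m,0],1))
m=(abs(b[:,1]-96)<10)&(abs(b[:,0]+26)<10)&(b[:,2]<84);print('button z',m.sum(),np.median(b[m,2]))
E
```

```text
time: 10.2
ee_pos: [0.4521, -0.1013, 0.2137]
ee_rot: [0.0, 0.174, 0.985, -0.0]
contact_force: [0.9, 0.6, 0.1]
finger_gap: 0.0004
grip_force: 0.0
box coords mm -124.18941394703891 95.77141454647764 213.74845236045647 F [0.9 0.6 0.1] t 10.2
turn [-0.      0.      0.0009]
225 [  0.3411619  -20.10615688]
button z 8 67.38129180455113
```

View pics/s3.png

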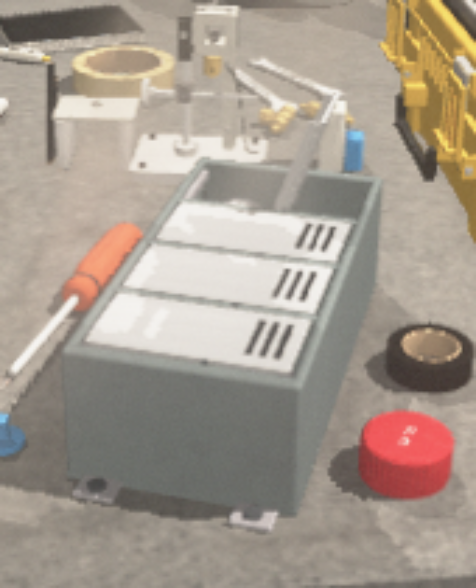

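The cover stands open at about (310,150), leaning 0.34 back (about 1.9 rad). The button is in, with its top at about 67 mm, and the arm is clear.

```bash
python3 -c "
from plant import env
print(env.close_job())"
```

```text
the job is handed in; nothing more can be done
None
```

The leftmost cover was the unlocked one: it is fully open (about 1.9 rad), its breaker button is fully in, the arm touches nothing, the loose things were not touched, and the job is handed in; no verdict was returned.

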